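# Push the square seal blank through the flap of the drop box

## Robot

A 6-joint arm with a two-finger parallel gripper is mounted at the origin on the work surface. World frame = base frame: x ahead of the robot, y to its left, z up, the work surface at z = 0. Lengths are in m, angles in rad, forces in N, time in s.
With the tool pointing down it reaches from about 0.375 to 0.925 m from the base axis. Payload 5.7 kg.
Tool frame: the origin (TCP) lies midway between the tips of the shut fingers; the grasp point (between the pads) lies 19 mm behind it (arm.grasp_offset is the distance from the TCP to the grasp point, in m); z points along the fingers, y is the line along which they close (so a half turn about z gives the same grasp; the last joint's range is limited). The gripper opens to 88 mm and grips with 3 to 60 N. Pads are 20 mm wide; open, the fingers measure 115 mm over their backs; the gripper's body (75 mm by 178 mm) begins 61 mm behind the grasp point.
Start: joints at [-1.258, 0.359, 1.51, -0, 1.272, -0.115], TCP at [0.249, -0.546, 0.223] pointing down, gripper open.
Joint ranges: [-2.97, 2.97], [-1.01, 2.36], [0.21, 2.38], [-0.96, 4.11], [0.2, 2.71], [-2.98, 2.98]. Speed limits (rad/s): [2.39, 2.39, 3.14, 3.14, 3.14, 3.14].

## Interface

Orientations are given as a rotation vector (axis times angle).
In Python, from bench import arm, camera, camera_params gives the robot as it stands.
- The arm moves only by the tool move_arm, never from a script. Its argument "increments" is a list that holds one entry, the list of rows, each a list of 5 numbers: the shift along the tool's x, y, z in cm, then the turn about the tool's z in degrees, then the closure, from 0 (fully open) to 1 (shut). A call has 1 to 20 rows; each row is the pose to reach, as a shift and turn from the pose commanded when the call began, along the tool's axes at that moment; what a row does not reach only later rows make up. A row lasts 1/8 s, in which the tool goes at most 62.5 mm and 10.7 degrees, less where a joint would pass 70% of its speed; a pose out of reach is approached as far as the arm can. A call with a gripper value outside its range is refused whole. The fingers move at their own pace and stop on an object; the grip force is fixed at half the most. Time passes only in rows, so rows that repeat a pose let the fingers close. It gives the time, the measured TCP pose, the force, the opening and the grip force at its end, in the units of the state.
- arm.observe(): the state, without advancing time (a new reading comes with each control period).
- camera(name): name is "scene" or "side" or "wrist"; returns (picture, depth): 420x560x3 uint8, red, green, blue; 420x560 float32, m along the optical axis (not along the pixel's ray), 0 where there is no reading.
- camera_params(name): a dict with "fx", "fy", "cx", "cy" (pixels), "distortion" ([k1, k2, p1, p2, k3] as OpenCV has them; the pictures are not rectified), "rvec" (rotation vector, rad) and "tvec" (3), from world to camera coordinates, as OpenCV has them. Camera axes: x right, y down, z forward; pixel columns grow to the right and rows downward; lengths in m; the calibration is good to about 2 mm. A picture is of the moment at which its call begins: read the wrist's pose just before it. camera_params takes no time and is no camera call; for the wrist camera it gives the pose at the moment of the call.
- arm.hand_in(): hands the job in; it is judged then, once.
The state is a dict: "clock": time; "joint_positions": joint angles; "dq": joint speeds; "tau": joint torques, N m; "tcp_pos": TCP position; "ee_rot": TCP orientation; "wrist_force": force on the tool from outside, world axes, zero at the start; "moment": the same for the moment, N m; "opening": opening from 0.0 (shut) to 1.0 (fully open); "grip_force": force on a finger pad.
Only numpy, scipy, OpenCV 4.12 (cv2) and the standard library are available. Lean on these libraries where they do the work, as an engineer would, in place of code of your own. Each camera call takes 0.05 s, during which the arm holds its last target. There are 200 camera calls.

## Task

Push the square seal blank along its lane with the fingertips, in through the hanging flap, until it drops into the tray of the box, then draw the fingers back out so that the flap swings shut. Do not lift the blank, and leave the round blank in the other lane and everything else on the table where they are.

Things in the scene. Friction and masses are not known exactly. Their poses are not given: they have to be found in the camera images.
- drop_box: fixed plywood drop box with two lanes. Origin on the table under the flap line, midway between the lanes; x along the lanes from the front deck (robot side) into the box, y to the left lane, z up. Deck 220 mm wide, top 60 mm above the table, x = -150 to +20 mm. Lanes centred at y = +55 and -55 mm, 40 mm wide between guide rails 6 mm wide, 6 mm high, from x = -150 to -12 mm.
- sill_left (a point): deck surface (box z = 60 mm) at the middle of the left (+y) doorway, at the flap line (box x = 0, y = 55 mm). The doorway is 90 mm wide and 62 mm high above the deck, in a wooden frame 8 mm thick with a middle post 20 mm wide; the lintel's top is 130 mm above the table. Behind it the deck goes on level as a sill to box x = +20 mm, then drops sheer to the tray
- sill_right (a point): the same point of the right (-y) doorway (box y = -55 mm), same sizes
- tray (a point): centre of the tray floor, 5 mm above the table, at box x = 91 mm, y = 0. The tray runs from the sill's end (box x = 20 mm) to the back wall (x = 162 mm), 200 mm wide, undivided. Clear upper walls and a clear roof (top 130 mm above the table) close it in from the frame to the back
- flap_left (a joint): opening angle (rad) of the left flap: aluminium plate 84 mm wide, 60 mm high, 4 mm thick, 45 g, hung from its top edge 64 mm above the deck; lower edge 4 mm above the deck. 0 = hanging shut; it swings only inwards (lower edge to +x of the box), at most 1.45, and falls shut by its own weight within about a second of being let go
- flap_right (a joint): the same for the flap of the right doorway
- square_centre (a point): centre of the square seal blank, a plain stone bar 50 mm long, 32 mm wide, 32 mm high, about 130 g, lying lengthwise in one lane (either), in front of the flap. Once its centre is beyond the sill's end (box x = +20 mm) it tips into the tray by itself, so its rear end must be pushed to the flap line (box x = -5 to 0 mm or a little beyond)
- square_blank: the same square seal blank; origin at the centre of its underside, x along its length
- round_blank: round seal blank: stone cylinder 32 mm across, 45 mm tall, upright in the other lane; origin at the centre of its underside. To be left alone
- ink_jar: closed glass ink jar, 56 mm across, 75 mm tall, standing beside the box on its left (+y) side; a bystander; origin at its underside
- water_bowl: white bowl, 90 mm across, 40 mm tall, standing beside the box on its right (-y) side; a bystander; origin at its underside
- brush: brush lying on the table to the left; a bystander; origin at its underside
- rubbing_stone: grey rubbing stone 110 x 45 x 22 mm lying on the table to the right; a bystander; origin at its underside
- paste_pot: round glazed seal-paste pot, 64 mm across, 34 mm tall, on the right; a bystander; origin at its underside
- mug: terracotta mug, 85 mm tall, on the left; a bystander; origin at its underside
There are look-alikes about, which are no part of the job. What is shaped like the square_blank but blue or pink is not meant.

How it is judged:
On the way, in this order (a step that is already met when the one before it is completed fails the run):
1. the square blank, still lying on the deck, is pushed in under the raised flap of its lane (x of square_centre in the frame of drop_box between -0.015 and 0.02 m and z of square_centre in the frame of drop_box above 0.068 m and ((y of square_centre in the frame of drop_box above 0 m and value of joint flap_left above 0.3 rad) or (y of square_centre in the frame of drop_box below 0 m and value of joint flap_right above 0.3 rad))), for 0.05 s.
2. the square blank has dropped into the tray (x of square_centre in the frame of drop_box between 0.02 and 0.162 m and z of square_centre in the frame of drop_box below 0.045 m and y of square_centre in the frame of drop_box between -0.1 and 0.1 m), for 0.1 s.
At the end, for the whole second after the job is handed in: The square blank lies at rest in the tray of the drop box, its centre beyond the sill's end and less than 45 mm above the table; both flaps hang shut (within 0.08 rad); the round blank is within 12 mm of where it stood (all of step 2 and value of joint each of flap_left, flap_right below 0.08 rad and linear speed of square_blank below 0.02 m/s and distance of round_blank from where it was at the start of the episode below 0.012 m); the robot touches nothing.
It fails at once if the square blank is lifted off the deck (its centre more than 12 mm above its height when lying there) (height (world z) of square_centre above 0.088 m).
It fails at once if the round blank is moved by more than 12 mm or tipped (distance of round_blank from where it was at the start of the episode above 0.012 m or angle between round_blank's own z axis and vertical above 0.3 rad).
It fails at once if the square blank falls off the deck outside the box (height (world z) of square_centre below 0.06 m and x of square_centre in the frame of drop_box below 0 m).
It fails at once if a bystander is moved by more than 25 mm (distance of any of ink_jar, water_bowl, brush, rubbing_stone, paste_pot, mug from where it was at the start of the episode above 0.025 m).
It also fails if it takes over 38 s, if anything falls off the work surface, if the arm or the gripper's body presses on something with over 40 N, if the wrist force passes 120 N, or if a joint passes its speed limit or range.

## Working session

There is one attempt and no reset: what is moved stays moved. The work goes in short steps, Python scripts to look and compute and a tool call to move; the robot and the scene stay as the last step left them, time stands still between calls to the robot, and variables do not carry over. Pictures are saved under pics/ and viewed, at most 10 in all, crops included, and the job is handed in when it is done.

Besides the shell and the picture viewer there is one more tool, called after "Call:" in YAML: its name, and indented under it one key for each argument. move_arm: Moves the arm, as the interface text tells. Its arguments: {"type":"object","properties":{"increments":{"type":"array"}},"required":["increments"]}

```bash
mkdir -p pics; cat > h.py <<'E'
import numpy as np, cv2
from bench import arm, camera, camera_params
def world(p,d,px):
    K=np.array([[p["fx"],0,p["cx"]],[0,p["fy"],p["cy"]],[0,0,1]]);R=cv2.Rodrigues(np.array(p["rvec"]))[0]
    px=np.atleast_2d(px).astype(float)
    n=cv2.undistortPoints(px[:,None],K,np.array(p["distortion"]))[:,0]
    z=d[px[:,1].astype(int),px[:,0].astype(int)]
    return (np.c_[n*z[:,None],z]-np.array(p["tvec"]).ravel())@R
def shot(n):
    p=camera_params(n);a,d=camera(n);np.savez(f"{n}.npz",a=a,d=d,**{k:np.array(v) for k,v in p.items()});return p,a,d
E
python3 - <<'E'
from h import *
for n in("scene","side"):
    p,a,d=shot(n);cv2.imwrite(f"pics/{n}0.png",a[...,::-1])
    R=cv2.Rodrigues(np.array(p["rvec"]))[0];print(n,-R.T@np.array(p["tvec"]).ravel(),p["fx"])
print(arm.observe())
E
```

```text
scene [1.00641485 0.838463   0.73859604] 424.1621291885401
side [0.16729417 0.71059912 1.09040419] 508.0564415853784
{'clock': 0.1, 'joint_positions': array([-1.25809742e+00,  3.59443128e-01,  1.51129336e+00, -2.90950331e-05,
        1.27249657e+00, -1.15093953e-01]), 'dq': array([ 1.10398049e-03, -8.19250476e-04, -2.30347327e-03,  3.22863393e-04,
       -4.98242890e-05,  4.02571180e-05]), 'tau': array([-6.73131490e-04, -5.16355741e+01, -2.71406686e+01,  6.76078373e-02,
        2.77060788e-02, -3.29743648e-05]), 'tcp_pos': array([ 0.24871687, -0.54535512,  0.22189934]), 'ee_rot': array([-3.06840426e+00, -6.66530388e-01,  2.97480827e-04]), 'wrist_force': array([-0.35989589, -0.26733455, -1.27222897]), 'moment': array([0.05330447, 0.03924459, 0.00699305]), 'grip_force': 0.0, 'opening': 0.9985204980164301}
```

View pics/scene0.png

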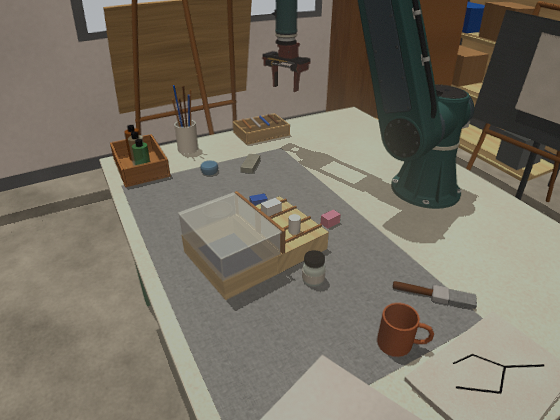

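View pics/side0.png

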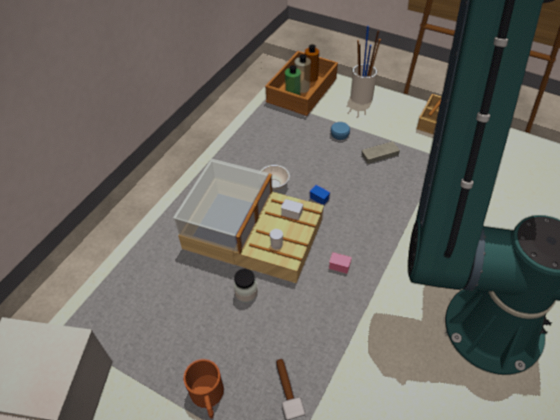

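Side view: the square blank (white) is at about (292,209) in the right lane and the round one at about (277,239) in the left. The jar is at (244,285). The blue and pink bars are decoys. I'll fit the deck next.

```bash
python3 - <<'E'
from h import *
for n in("side","scene"):
    f=np.load(n+".npz");p={k:f[k] for k in f.files};a,d=p["a"],p["d"]
    v,u=np.mgrid[0:420,0:560];W=world(p,d,np.c_[u.ravel(),v.ravel()]).reshape(420,560,3);np.save(n+"W.npy",W)
    hsv=cv2.cvtColor(a,cv2.COLOR_RGB2HSV)
    box=(W[...,0]>.3)&(W[...,0]<1)&(abs(W[...,1])<.45)&(d>0)
    z=W[...,2]
    deck=box&(abs(z-.06)<.004)&(hsv[...,1]>70)&(hsv[...,0]<35)
    k,l,s,c=cv2.connectedComponentsWithStats(deck.astype(np.uint8));
    P=W[deck][:,:2]; print(n,"deck",len(P),cv2.minAreaRect(P.astype(np.float32)),np.median(z[deck]))
    for nm,lo,hi in(("sq",.086,.097),("rd",.100,.110)):
        m=box&(z>lo)&(z<hi)&(hsv[...,1]<50)&(hsv[...,2]>140)
        k,l,s,c=cv2.connectedComponentsWithStats(m.astype(np.uint8))
        for i in range(1,k):
            if s[i,4]>12: q=W[l==i];print(nm,c[i].round(),s[i,4],q.mean(0).round(4),[np.round(x,3) for x in cv2.minAreaRect(q[:,:2].astype(np.float32))])
    top=box&(z>.122)&(z<.136); q=W[top];print("top",len(q),cv2.minAreaRect(q[:,:2].astype(np.float32)))
a=np.load("side.npz")["a"][150:290,160:340,::-1];cv2.imwrite("pics/c1.png",cv2.resize(a,None,fx=4,fy=4,interpolation=2))
E
```

```text
side deck 3069 ((0.6308927536010742, 0.16852204501628876), (0.5568451285362244, 0.3157310485839844), 88.4625473022461) 0.06022369267842588
sq [292. 206.] 184 [ 0.5653 -0.0418  0.0921] [array([ 0.565, -0.042]), array([0.049, 0.036]), np.float64(5.586)]
rd [276. 234.] 102 [0.5519 0.065  0.1052] [array([0.551, 0.065]), array([0.03, 0.03]), np.float64(65.534)]
top 4638 ((0.7184135913848877, 0.03550849109888077), (0.18066012859344482, 0.22495846450328827), 7.989793300628662)
scene deck 1362 ((0.6244484186172485, 0.1899925023317337), (0.32490429282188416, 0.5515720248222351), 7.817002296447754) 0.0583772208829831
sq [271. 203.] 112 [ 0.5662 -0.0411  0.0902] [array([ 0.566, -0.041]), array([0.048, 0.033]), np.float64(11.537)]
rd [294. 217.] 66 [0.552  0.0658 0.1033] [array([0.551, 0.066]), array([0.031, 0.029]), np.float64(59.218)]
top 3949 ((0.7197394967079163, 0.03561653196811676), (0.17944204807281494, 0.22614537179470062), 8.659693717956543)
```

View pics/c1.png

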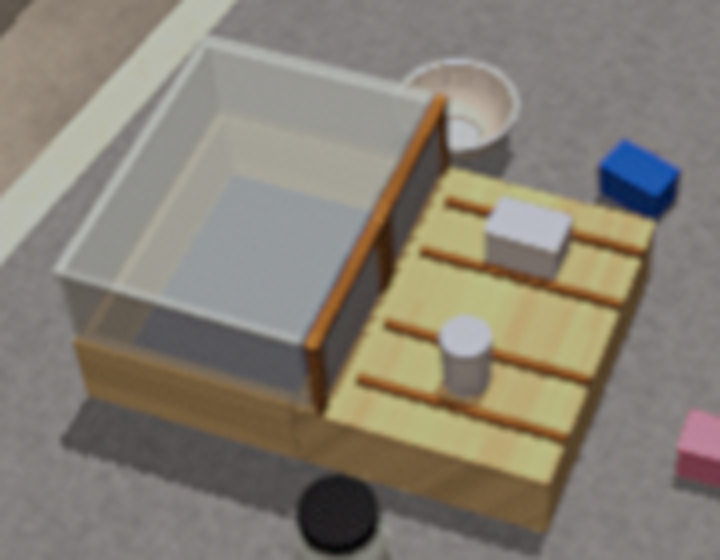

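The crop confirms it: the square blank is in the right lane, lying lengthwise, and the round blank is upright in the left lane. I'll refine the box pose and compute the moves.

```bash
python3 - <<'E'
from h import *
c0=np.array([.641,.0245])
for n in("side","scene"):
    f=np.load(n+".npz");a=f["a"];W=np.load(n+"W.npy");hsv=cv2.cvtColor(a,cv2.COLOR_RGB2HSV)
    for yaw in(8.2,):
        t=np.radians(yaw);R=np.array([[np.cos(t),-np.sin(t)],[np.sin(t),np.cos(t)]]);B=(W[...,:2]-c0)@R;z=W[...,2]
        deck=(abs(z-.06)<.0035)&(B[...,0]>-.2)&(B[...,0]<-.015)&(abs(B[...,1])<.14)&(f["d"]>0)
        q=B[deck].astype(np.float32);print(n,"deck",deck.sum(),cv2.minAreaRect(q),np.percentile(q,[.5,99.5],axis=0))
        # rails (dark orange) 
        fr=(z>.08)&(z<.134)&(B[...,0]>-.03)&(B[...,0]<.03)&(abs(B[...,1])<.13)&(hsv[...,1]>140)&(hsv[...,0]<16)
        q=B[fr].astype(np.float32);print("frame",fr.sum(),cv2.minAreaRect(q),np.percentile(q,[2,50,98],axis=0))
        t2=fr&(z>.126);q=B[t2];print("linteltop",t2.sum(),np.polyfit(q[:,1],q[:,0],1),np.percentile(q[:,0],[5,50,95]),np.median(z[t2]))
        rl=(z>.058)&(z<.07)&(B[...,0]>-.15)&(B[...,0]<-.02)&(abs(B[...,1])<.12)&(hsv[...,1]>150)&(hsv[...,0]<16)
        for y0 in(.078,.032,-.032,-.078):
            m=rl&(abs(B[...,1]-y0)<.01);q=B[m];print("rail",y0,m.sum(),np.polyfit(q[:,0],q[:,1],1) if m.sum()>9 else 0)
        for nm,lo,hi,y0 in(("sq",.086,.097,-.055),("rd",.1,.11,.055)):
            m=(z>lo)&(z<hi)&(abs(B[...,1]-y0)<.04)&(B[...,0]<-.02)&(B[...,0]>-.16);q=B[m];print(nm,m.sum(),cv2.minAreaRect(q.astype(np.float32)),np.percentile(q,[2,50,98],axis=0))
E
```

```text
side deck 2525 ((-0.0855572521686554, -0.0002497658133506775), (0.14107882976531982, 0.22331413626670837), 0.03514159470796585) [[-0.15557332 -0.11030705]
 [-0.0156321   0.10994989]]
frame 297 ((-0.006049869116395712, 0.003797583281993866), (0.010204654186964035, 0.21534830331802368), 0.3671281933784485) [[-0.0104073  -0.10155905]
 [-0.00684191  0.01005214]
 [-0.00144736  0.10993868]]
linteltop 214 [-0.00593604 -0.00591329] [-0.00981923 -0.00606015 -0.00170859] 0.13009258948736677
rail 0.078 92 [0.00791702 0.078672  ]
rail 0.032 58 [0.00028594 0.03231049]
rail -0.032 77 [ 0.0106512  -0.03103687]
rail -0.078 40 [ 0.00985763 -0.07690591]
sq 210 ((-0.08535666763782501, -0.05503799766302109), (0.03653084114193916, 0.05017145723104477), 86.95829772949219) [[-0.10949532 -0.07169035]
 [-0.08508627 -0.05342855]
 [-0.06136247 -0.03837601]]
rd 116 ((-0.0838925689458847, 0.05320970341563225), (0.03002016991376877, 0.031447652727365494), 54.74461364746094) [[-0.09782116  0.03861403]
 [-0.08323387  0.0539712 ]
 [-0.06916791  0.06800306]]
scene deck 999 ((-0.08643631637096405, 0.001506261527538299
[... 181 characters left out ...]
0.2083415687084198, 0.006793431472033262), 89.91661071777344) [[-0.00918804 -0.09650667]
 [-0.00598829  0.0426428 ]
 [-0.00311202  0.1075338 ]]
linteltop 55 [ 0.00058877 -0.0061546 ] [-0.00875259 -0.00598829 -0.00348831] 0.12812852156412902
rail 0.078 1 0
rail 0.032 0 0
rail -0.032 0 0
rail -0.078 0 0
sq 134 ((-0.08200423419475555, -0.05335516482591629), (0.05201014503836632, 0.03332630917429924), 0.8467143177986145) [[-0.10706855 -0.06968918]
 [-0.08227154 -0.05193992]
 [-0.05884755 -0.03770387]]
rd 78 ((-0.0815005898475647, 0.05382145196199417), (0.030856380239129066, 0.030137822031974792), 23.14694595336914) [[-0.09537686  0.0395554 ]
 [-0.0807335   0.05496965]
 [-0.0674325   0.06834614]]
```

```bash
cat >> h.py <<'E'
from scipy.spatial.transform import Rotation as Ro
C0=np.array([.641,.0245]);T=np.radians(8.4);RB=np.array([[np.cos(T),-np.sin(T)],[np.sin(T),np.cos(T)]])
def go(bx,by,z):
    s=arm.observe();M=Ro.from_rotvec(s["ee_rot"]).as_matrix();w=np.r_[RB@[bx,by]+C0,z]
    yaw=np.degrees(np.arctan2(M[1,0],M[0,0]))
    print("target",w.round(4),"inc cm",(M.T@(w-s["tcp_pos"])*100).round(2),"turn",round(yaw-np.degrees(T),2),"now box",((s["tcp_pos"][:2]-C0)@RB).round(4),s["tcp_pos"][2].round(4),"F",s["wrist_force"].round(2),"t",s["clock"])
E
python3 -c "
from h import *
go(-.146,-.0545,.17)"
```

```text
target [ 0.5045 -0.0507  0.17  ] inc cm [ 43.79 -34.38   5.25] turn 16.11 now box [-0.4713 -0.5064] 0.2219 F [-0.36 -0.27 -1.27] t 0.1
```

Call:
move_arm:
  increments:
    - [[4.4,-3.4,0,2,1],[8.8,-6.9,0,4,1],[13.2,-10.3,0,6,1],[17.5,-13.8,0,8,1],[22,-17.2,0,10,1],[26.4,-20.6,0,12,1],[30.7,-24.1,0,14,1],[35.1,-27.5,0,16.1,1],[39.5,-31,2,16.1,1],[43.8,-34.4,4,16.1,1],[43.8,-34.4,5.2,16.1,1],[43.8,-34.4,5.2,16.1,1],[43.8,-34.4,5.2,16.1,1],[43.8,-34.4,5.2,16.1,1]]

```text
clock: 1.85
tcp_pos: [0.5048, -0.0525, 0.1713]
ee_rot: [3.133, 0.227, 0.002]
wrist_force: [-0.4, 0.9, -0.5]
opening: 0.005
grip_force: 0.0
```

```bash
python3 - <<'E'
from h import *
go(-.146,-.0545,.069)
p,a,d=shot("side");q,b,_=shot("wrist")
cv2.imwrite("pics/c2.png",np.vstack([cv2.resize(a[150:290,160:340],(540,300)),cv2.resize(b,(540,300))])[...,::-1])
E
```

```text
target [ 0.5045 -0.0507  0.069 ] inc cm [-1.000e-02 -1.800e-01  1.023e+01] turn -0.1 now box [-0.146  -0.0563] 0.1713 F [-0.44  0.95 -0.53] t 1.85
```

View pics/c2.png

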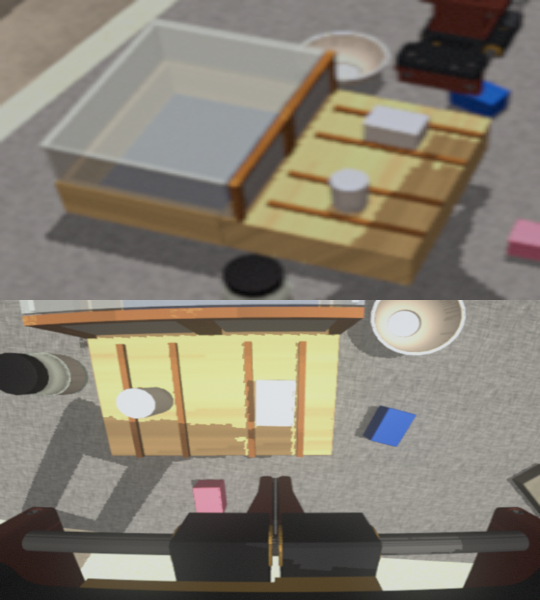

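The upper half (side view) shows the gripper hovering off the front of the right lane. The lower half (wrist view) shows the white blank between its rails at about (275,402), in line with the fingertips at about (275,490). I'll descend.

Call:
move_arm:
  increments:
    - [[0,-0.1,3,0,1],[0,-0.1,6,0,1],[0,-0.1,8.5,0,1],[0,-0.1,10.2,0,1],[0,-0.1,10.2,0,1],[0,-0.1,10.2,0,1]]

```text
clock: 2.7
tcp_pos: [0.5051, -0.0506, 0.0694]
ee_rot: [3.133, 0.23, 0.002]
wrist_force: [0.9, -0.4, -0.2]
opening: 0.001
grip_force: 0.0
```

```bash
python3 - <<'E'
from h import *
go(-.125,-.0545,.069)
p,a,d=shot("wrist")
v,u=np.mgrid[0:420,0:560];W=world(p,d,np.c_[u.ravel(),v.ravel()]).reshape(420,560,3);B=(W[...,:2]-C0)@RB;z=W[...,2]
for nm,lo,hi,y0,h in(("sq",.088,.096,-.055,.03),("deck",.057,.063,0,.12),("rails",.0645,.068,0,.1),("lintel",.126,.134,-.05,.06)):
    m=(z>lo)&(z<hi)&(abs(B[...,1]-y0)<h)&(B[...,0]<.02)&(B[...,0]>-.17)&(d>0);q=B[m]
    if len(q): print(nm,len(q),cv2.minAreaRect(q.astype(np.float32)),np.percentile(q,[1,50,99],axis=0).round(4).tolist())
m=(abs(B[...,0]+.125)<.06)&(abs(B[...,1]+.0545)<.02)&(z>.067)&(z<.12)&(d>0)
for lo in np.arange(.068,.12,.008):
    q=B[m&(z>lo)&(z<lo+.008)&(B[...,0]<-.115)]
    if len(q): print(lo.round(3),len(q),q.min(0).round(4),q.max(0).round(4))
cv2.imwrite("pics/w3.png",a[...,::-1])
E
```

```text
target [ 0.5253 -0.0477  0.069 ] inc cm [2.04 0.01 0.04] turn -0.01 now box [-0.1454 -0.0544] 0.0694 F [ 0.91 -0.42 -0.21] t 2.7
sq 7649 ((-0.0989842414855957, -0.0574030801653862), (0.032296858727931976, 0.08111156523227692), 89.33368682861328) [[-0.1334, -0.073], [-0.0822, -0.0575], [-0.0589, -0.0419]]
deck 73498 ((-0.07906457036733627, -0.0028147846460342407), (0.15051063895225525, 0.22054731845855713), 0.06640549749135971) [[-0.151, -0.1106], [-0.0559, -0.0076], [-0.0053, 0.1022]]
rails 10525 ((-0.07969239354133606, 0.003438599407672882), (0.14931431412696838, 0.17550578713417053), 0.36703774333000183) [[-0.152, -0.0837], [-0.0688, -0.0322], [-0.0059, 0.078]]
lintel 75 ((-0.13753916323184967, -0.05615837499499321), (0.011183909140527248, 0.004398284014314413), 2.9445550441741943) [[-0.1431, -0.0581], [-0.1331, -0.0553], [-0.1319, -0.0537]]
0.068 161 [-0.1347 -0.0648] [-0.1319 -0.0471]
0.076 222 [-0.1347 -0.0651] [-0.1319 -0.0469]
0.084 278 [-0.1395 -0.0651] [-0.1321 -0.0469]
0.092 272 [-0.1371 -0.0654] [-0.1319 -0.046 ]
0.1 391 [-0.1373 -0.0667] [-0.1318 -0.045 ]
0.108 512 [-0.1533 -0.0678] [-0.1319 -0.0439]
0.116 297 [-0.1349 -0.0683] [-0.1315 -0.0434]
```

View pics/w3.png

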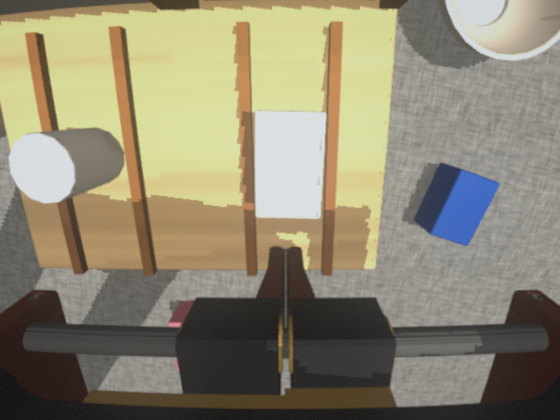

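The wrist view shows the fingertips at about (287,250), 22 mm behind the blank's rear edge (row 218), and roughly in the lane's middle. Finger face to frame face is about 12.4 cm. I'll push slowly about 9.5 cm and check.

Call:
move_arm:
  increments:
    - [[1,0.1,0,0,1],[2,0.1,0,0,1],[2.6,0.1,0,0,1],[3.2,0.1,0,0,1],[4,0.1,0,0,1],[4.8,0.1,0,0,1],[5.6,0.1,0,0,1],[6.4,0.1,0,0,1],[7.2,0.1,0,0,1],[8,0.1,0,0,1],[8.8,0.1,0,0,1],[9.5,0.1,0,0,1],[9.5,0.1,0,0,1],[9.5,0.1,0,0,1]]

```text
clock: 4.5
tcp_pos: [0.5987, -0.0373, 0.0687]
ee_rot: [-3.133, -0.23, -0.0]
wrist_force: [-0.5, -0.9, -0.1]
opening: 0.006
grip_force: 0.0
```

```bash
python3 - <<'E'
from h import *
go(-.03,-.0545,.069)
p,a,d=shot("side");q,b,e=shot("wrist")
cv2.imwrite("pics/c4.png",np.vstack([cv2.resize(a[150:290,160:340],(540,300)),cv2.resize(b,(400,300))[:, :].copy() if 0 else cv2.resize(b,(540,300))])[...,::-1])
for n,P,D,hr in(("wrist",q,e,.02),("side",p,d,.02)):
    v,u=np.mgrid[0:420,0:560];W=world(P,D,np.c_[u.ravel(),v.ravel()]).reshape(420,560,3);B=(W[...,:2]-C0)@RB;z=W[...,2]
    near=(abs(B[...,1]+.055)<.06)&(D>0)
    m=near&(z>.123)&(z<.134)&(abs(B[...,0])<.02);print(n,"linteltop x",m.sum(),np.percentile(B[m][:,0],[1,5,50]) if m.any() else 0)
    m=near&(abs(B[...,1]+.055)<.013)&(z>.072)&(z<.12)&(B[...,0]<-.02)&(B[...,0]>-.07);print("finger x",m.sum(),np.percentile(B[m][:,0],[50,90,99]) if m.any() else 0)
    m=near&(z>.087)&(z<.097)&(B[...,0]<-.012)&(B[...,0]>-.05);print("blank top",m.sum(),np.percentile(B[m],[1,50,99],axis=0).tolist() if m.any() else 0)
E
```

```text
target [ 0.6193 -0.0338  0.069 ] inc cm [ 2.08 -0.04 -0.03] turn 0.01 now box [-0.0508 -0.0549] 0.0687 F [-0.46 -0.94 -0.12] t 4.5
wrist linteltop x 26047 [-0.00756111 -0.00627683  0.0069002 ]
finger x 2873 [-0.03791942 -0.02669785 -0.02396914]
blank top 1806 [[-0.040829366892167485, -0.07236094847955243], [-0.03141152140027905, -0.05669499107983555], [-0.02378487843777225, -0.04138392224587515]]
side linteltop x 218 [-0.00359595  0.000236    0.01092675]
finger x 27 [-0.06205505 -0.06029287 -0.05933829]
blank top 0 0
```

View pics/c4.png

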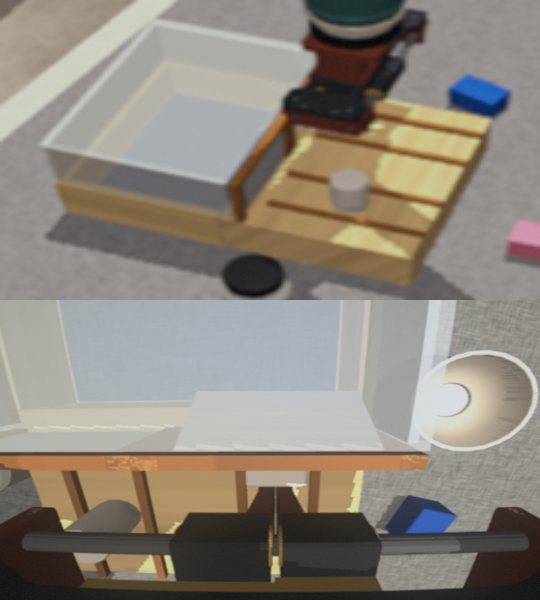

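The right flap is raised (wrist view, pale plate at (280,420)) and the blank is partly under it. The finger-to-lintel gap is about 30 mm, so I'll push 2.7 cm more.

Call:
move_arm:
  increments:
    - [[0.8,0,0,0,1],[1.6,0,0,0,1],[2.2,0,0,0,1],[2.7,0,0,0,1],[2.7,0,0,0,1],[2.7,0,0,0,1]]

```text
clock: 5.35
tcp_pos: [0.6256, -0.0333, 0.0687]
ee_rot: [-3.133, -0.23, -0.001]
wrist_force: [0.9, 0.3, 0.3]
opening: 0.008
grip_force: 0.0
```

```bash
python3 - <<'E'
from h import *
go(-.03,-.0545,.069)
p,a,d=shot("side");q,b,e=shot("wrist")
cv2.imwrite("pics/c5.png",np.vstack([cv2.resize(a[150:290,160:340],(540,260)),cv2.resize(b[60:300],(800,340))[:,130:670]])[...,::-1])
P,D=q,e
v,u=np.mgrid[0:420,0:560];W=world(P,D,np.c_[u.ravel(),v.ravel()]).reshape(420,560,3);B=(W[...,:2]-C0)@RB;z=W[...,2]
near=(abs(B[...,1]+.055)<.06)&(D>0)
m=near&(z>.123)&(z<.134)&(abs(B[...,0])<.02);print("linteltop x",m.sum(),np.percentile(B[m][:,0],[1,5,50]))
m=near&(abs(B[...,1]+.055)<.011)&(z>.11)&(z<.14)&(B[...,0]<-.009)&(B[...,0]>-.05);print("finger x",m.sum(),np.percentile(B[m],[50,90,99],axis=0) if m.any() else 0)
E
```

```text
target [ 0.6193 -0.0338  0.069 ] inc cm [-0.63 -0.05 -0.03] turn 0.01 now box [-0.0237 -0.055 ] 0.0687 F [0.87 0.34 0.31] t 5.35
linteltop x 19665 [-0.00776807 -0.00496924  0.0076292 ]
finger x 205 [[-0.01566058 -0.05668696]
 [-0.01103601 -0.05471982]
 [-0.0104955  -0.05426089]]
```

View pics/c5.png

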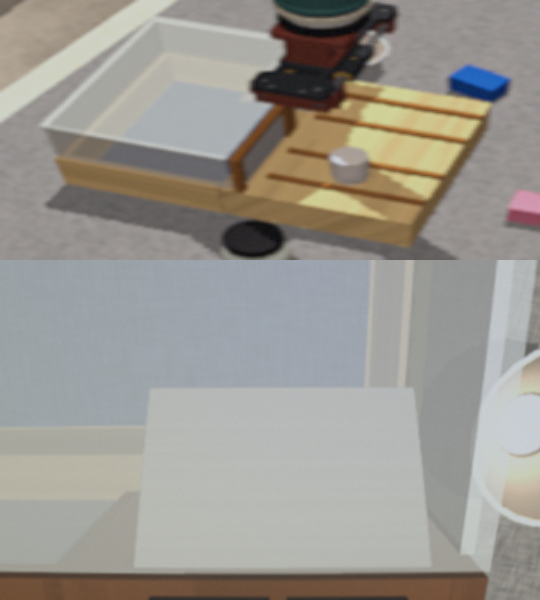

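The flap is high and the blank sits near the tipping point. About 3 mm is left before the fingers would touch the lintel, so I'll back off and give a brisk nudge that stops short of it.

Call:
move_arm:
  increments:
    - [[-2,0,0,0,1],[-4,0,0,0,1],[-4,0,0,0,1],[-3.2,0,0,0,1],[-1.6,0,0,0,1],[0.2,0,0,0,1],[0.2,0,0,0,1],[0.2,0,0,0,1],[0.2,0,0,0,1]]

```text
clock: 6.58
tcp_pos: [0.6286, -0.0329, 0.0687]
ee_rot: [-3.133, -0.23, -0.002]
wrist_force: [-0.4, 0.9, -0.4]
opening: 0.005
grip_force: 0.0
```

```bash
cat > chk.py <<'E'
from h import *
import sys
go(-.03,-.0545,.069)
P,b,D=shot("wrist")
cv2.imwrite("pics/%s.png"%sys.argv[1],b[...,::-1])
v,u=np.mgrid[0:420,0:560];W=world(P,D,np.c_[u.ravel(),v.ravel()]).reshape(420,560,3);B=(W[...,:2]-C0)@RB;z=W[...,2]
m=(abs(B[...,1]+.055)<.03)&(D>0)&(B[...,0]>.015)&(B[...,0]<.08)&(z<.124);q=np.c_[B[m],z[m]]
if len(q)>50: print("flap/interior: x,z slope",np.polyfit(q[:,0],q[:,2],1),"z pct",np.percentile(q[:,2],[1,10,50,90]))
E
python3 chk.py w6
```

```text
target [ 0.6193 -0.0338  0.069 ] inc cm [-0.93 -0.05 -0.03] turn 0.01 now box [-0.0207 -0.055 ] 0.0687 F [-0.39  0.93 -0.35] t 6.575
```

View pics/w6.png

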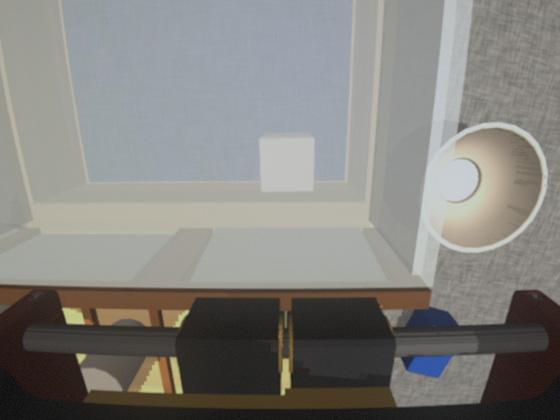

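The blank is now in the tray (white block at about (287,163)) and the flap has dropped. I'll draw back and lift clear.

Call:
move_arm:
  increments:
    - [[-2,0,0,0,1],[-5,0,0,0,1],[-8,0,0,0,1],[-11,0,0,0,1],[-13,0,-1,0,1],[-14,0,-5,0,1],[-14,0,-9,0,1],[-14,0,-12,0,1],[-14,0,-12,0,1],[-14,0,-12,0,1],[-14,0,-12,0,1],[-14,0,-12,0,1],[-14,0,-12,0,1],[-14,0,-12,0,1]]

```text
clock: 8.38
tcp_pos: [0.4888, -0.0535, 0.1884]
ee_rot: [-3.133, -0.23, 0.001]
wrist_force: [0.2, -0.2, -0.6]
opening: 0.004
grip_force: 0.0
```

```bash
python3 - <<'E'
from h import *
go(0,0,.2)
p,a,d=shot("side");q,b,e=shot("wrist");r,c,f=shot("scene")
cv2.imwrite("pics/c7.png",np.vstack([np.hstack([cv2.resize(a[150:290,160:340],(400,300)),cv2.resize(c[170:310,160:340],(400,300))]),np.hstack([cv2.resize(b,(400,300))]*2)])[...,::-1])
E
```

```text
target [0.641  0.0245 0.2   ] inc cm [16.2  -5.49 -1.17] turn 0.01 now box [-0.162  -0.0549] 0.1884 F [ 0.2  -0.19 -0.65] t 8.375
```

View pics/c7.png

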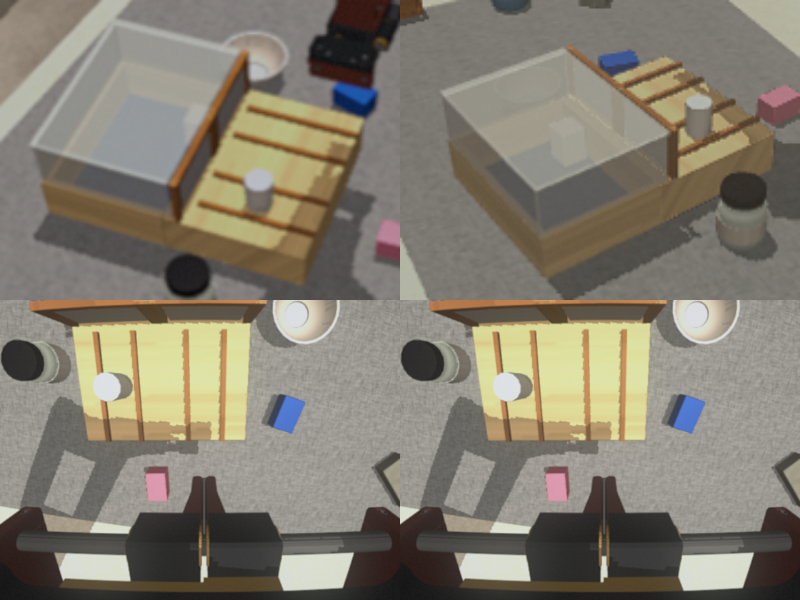

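The blank is in the tray: standing on end, its centre would be about 30 mm above the table, under the 45 mm limit. Both flaps hang shut, the round blank hasn't moved and the arm is clear, so I'm handing in.

```bash
python3 -c "
from bench import arm
print(arm.hand_in())"
```

```text
the job is handed in; nothing more can be done
None
```

The square blank was pushed through the right flap into the tray, where it stands on end; in the last pictures both flaps hang shut and the round blank looks undisturbed, and the job was handed in at about 8.5 s (no verdict was returned).

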